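# Find the heavy side of a drive wheel by feel and hold it at the bottom

## Task

The closed wheel of the shaker drive on the grey stand has a weight hidden inside, and nothing shows on which side. Take the wheel by its crank handle, turn it to feel which side is heavy, then bring the heavy side straight down (within about fifteen degrees) and finish holding the handle, with the wheel still. Leave the other things on the bench as they stand.

Things in the scene. Friction and masses are not known exactly. Their poses are not given: they have to be found in the camera images.
- stand: Fixed grey pedestal that carries the wheel. Origin under the foot at worktop height, vertically below the wheel's middle. x runs level along the axle, from the wheel's front face back to the column behind it; y to the left seen from the front; z up. Foot 150 x 170 mm, 14 mm high, reaching 30 mm in front of the origin. The axle is 165 mm above the worktop.
- wheel (a joint): Wheel's angle, rad, no end stops. 0 = handle straight above the axle; grows as the wheel turns clockwise seen from the front (at +1.57 the handle is at the right, stand's -y). It does not tell where the heavy side is. The bearing drags with 0.42 N m either way, so the wheel stays where it is left. The handle turns harder while the heavy side goes up, easier while it comes down.
- handle: Crank handle: black round sleeve, 22 mm diameter, 80 mm long, level, parallel to the axle and 55 mm from it. It spins freely on its pin: fingers holding it from above can stay upright through a full turn. Origin in its middle, 60 mm in front of the wheel's face; it reaches 40 mm either way along the stand's x. Its own turning means nothing.
- axle (a point): Point on the axle's line, 95 mm in front of the stand's origin, 10 mm farther out than the handle's middle: centre of the circle (radius 55 mm) on which the handle travels. Axes as the stand's.
- low_point (a point): Point fixed to the stand, inside the wheel, 52 mm straight below the axle: where the middle of the hidden weight must come. The weight is 0.56 to 0.68 kg, 52 mm from the axle, and wedged so that it turns with the wheel; its direction differs each time. It pulls its side down with up to 0.28 to 0.35 N m, as the sine of its angle from straight down (6 N at the handle; drag 7.6 N).
- beaker_small: Small glass beaker, 48 mm wide, 62 mm high, standing at the left; bystander. Origin at the centre of its underside.
- cylinder_10: Slim glass measuring cylinder, 42 mm wide, 132 mm high, standing at the left; bystander. Origin at the centre of its underside.
- bottle_20ml_1: Small capped glass vial, 27 mm wide, 58 mm high, standing at the right; bystander. Origin at the centre of its underside.
- bottle_20ml_2: A second such vial, farther back at the right; bystander.
- tape_roll: Roll of tape lying flat at the right, 90 mm wide, 24 mm high; bystander. Origin at the centre of its underside.
- wheel_face (a point): Centre of the front face of the wheel, a closed aluminium drum of 152 mm diameter, 45 mm thick. Fixed to the stand, axes as the stand's. Eight screw heads and a centre cap stand up to 4 mm proud of the face. Handle and wheel are balanced but for the hidden weight.
- screwdriver: Yellow-handled screwdriver, 176 mm long, lying at the left near the front edge; bystander. Origin about the middle of it, on the worktop.

How it is judged:
By the outcome, as a careful person would: the job done as asked, in the order asked, and still so for the second after the job is handed in, while the arm keeps its last pose, push and grip.
It also fails if it takes over 70 s, if anything falls off the work surface, if the arm or the gripper's body presses on something with over 40 N, if the wrist force passes 120 N, or if a joint passes its speed limit or range.

## Robot

A 6-joint arm with a two-finger parallel gripper is mounted at the origin on a cart in front of the work surface, level with it; the furniture and walls round the work are solid. World frame = base frame: x ahead of the robot, y to its left, z up, the work surface at z = 0. Lengths are in mm, angles in rad, forces in N, time in s.
With the tool pointing down it reaches from about 275 to 850 mm from the base axis. Payload 19 kg.
Tool frame: the origin (TCP) lies at the very end of the fingers, on their centre line; the grasp point (between the pads) lies 19 mm behind it; z points along the fingers, y is the line along which they close (so a half turn about z gives the same grasp; the last joint's range is limited). The gripper opens to 85 mm and grips with 20 to 120 N. Pads are 22 mm wide; open, the fingers measure 114 mm over their backs; the gripper's body (76 mm by 85 mm) begins 54 mm behind the grasp point. The pads swing forward as they close: fully open they stand 13 mm farther back than shut.
Start: joints at [1.211, 0.15, 1.437, -0, 1.554, -0.134], TCP at [128.74, 560.369, 204.367] pointing down, gripper open.
Joint ranges: [-2.8, 2.8], [-0.68, 2.1], [0.12, 2.68], [-1.39, 4.53], [0.16, 2.79], [-2.81, 2.81]. Speed limits (rad/s): [1.89, 1.89, 2.22, 3.01, 3.01, 3.01].

## Interface

Orientations are given as a rotation vector (axis times angle).
In Python, from workcell import manip gives the robot as it stands. The module is installed in compiled form; this text tells all that it offers.
- The arm moves only by the tool jog_arm, never from a script. Its argument "deltas" is a list of rows, each a list of 7 numbers: the turn, a rotation vector about the tool's x, y, z in degrees, then the shift along the tool's x, y, z in m, then the gripper command: -1 is fully open, 1 is shut, values between are in proportion. A call has exactly 5 rows; each row shifts and turns the commanded pose from where the row before left it, along the tool's axes as they then stand; what a row does not reach is not made up. A row lasts 1/10 s, in which the tool goes at most 50 mm and 8.59 degrees, less where a joint would pass 70% of its speed; a pose out of reach is approached as far as the arm can. A call with a gripper value outside its range is refused whole. The fingers move at their own pace and stop on an object; "grip_force" is the grip in N (left out, the last holds). Time passes only in rows, so rows that do not move let the fingers close, or fill a call up. It gives the time, the measured TCP pose, the force, the opening and the grip force at its end, in the units of the state.
- manip.get_state(): the state, without advancing time (a new reading comes with each control period).
- manip.camera(name): name is "side" or "top" or "wrist"; returns a dict with "pixels" (384x512x3 uint8, red, green, blue), "intrinsics" (3x3 intrinsics, pixels), "R" (3x3) and "t" (3): a world point X has camera coordinates R X + t. Camera axes: x right, y down, z forward; pixel columns grow to the right and rows downward; lengths in mm; the calibration is good to about 2 mm. A picture is of the moment at which its call begins. There is no depth.
- manip.job_done(): hands the job in; it is judged then, once.
The state is a dict: "time_s": time; "qpos": joint angles; "qd": joint speeds; "joint_torque": joint torques, N m; "ee_pos": TCP position; "ee_rot": TCP orientation; "ft_force": force on the tool from outside, world axes, zero at the start; "ft_torque": the same for the moment, N m; "finger_gap": finger opening in mm; "gripper_force": force on a finger pad.
Only numpy, scipy, OpenCV 4.12 (cv2) and the standard library are available. Lean on these libraries where they do the work, as an engineer would, in place of code of your own. Each camera call takes 0.05 s, during which the arm holds its last target. There are 200 camera calls.

## Working session

There is one attempt and no reset: what is moved stays moved. The work goes in short steps, Python scripts to look and compute and a tool call to move; the robot and the scene stay as the last step left them, time stands still between calls to the robot, and variables do not carry over. Pictures are saved under pics/ and viewed, at most 10 in all, crops included, and the job is handed in when it is done.

Besides the shell and the picture viewer there is one more tool, called after ">>>" as name(argument=value, ...), one argument or row to a line, values as JSON. jog_arm: Moves the arm, as the interface text tells. Its arguments: {"type":"object","properties":{"deltas":{"type":"array"},"grip_force":{"type":"number"}},"required":["deltas"]}

```bash
mkdir -p pics; python3 - <<'E'
from workcell import manip
import cv2,numpy as np
s=manip.get_state();print({k:np.round(v,3).tolist() for k,v in s.items()})
for n in("side","top"):
    c=manip.camera(n);cv2.imwrite(f"pics/{n}0.png",c["pixels"][:,:,::-1]);print(n,c["intrinsics"],c["R"],c["t"])
E
```

```text
{'time_s': 0.0, 'qpos': [1.211, 0.151, 1.438, -0.0, 1.554, -0.134], 'qd': [0.0, -0.001, -0.0, 0.0, 0.002, 0.001], 'joint_torque': [0.004, -71.31, -57.086, 0.0, 0.009, 0.0], 'ee_pos': [128.639, 560.131, 203.777], 'ee_rot': [-0.354, -3.121, 0.002], 'ft_force': [0.625, 1.164, -0.137], 'ft_torque': [-0.007, 0.008, 0.017], 'gripper_force': 0.0, 'finger_gap': 85.166}
side [[382.72667067   0.         254.60533625]
 [  0.         382.72667067 193.65297363]
 [  0.           0.           1.        ]] [[ 0.89849599 -0.43895399  0.00493372]
 [-0.27551653 -0.57263396 -0.77212757]
 [ 0.3417537   0.69239421 -0.6354484 ]] [-462.4557154   236.22878699 1166.44880476]
top [[382.35432207   0.         251.68741948]
 [  0.         382.35432207 193.07063066]
 [  0.           0.           1.        ]] [[-0.01256632 -0.99975025 -0.01848036]
 [-0.98726669  0.01533619 -0.15833284]
 [ 0.15857671  0.01625538 -0.98721284]] [  10.05717698  517.46703646 1211.91691819]
```

View pics/side0.png

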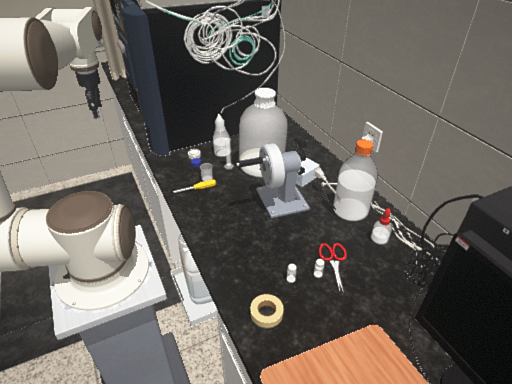

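View pics/top0.png

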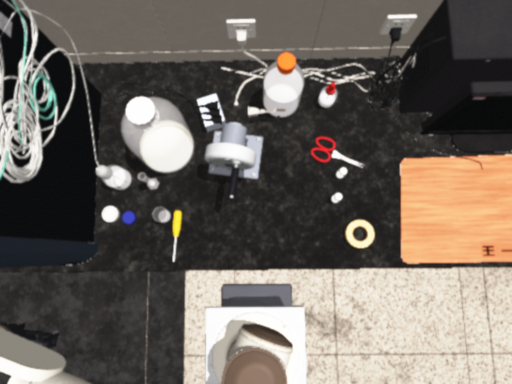

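The side view shows the stand at about (285,190), with the handle at (248,162) pointing to the robot. In the top view the foot is at about (240,157) and the handle runs (235,165)-(232,197). I'll zoom both views in one picture.

```bash
python3 - <<'E'
import cv2,numpy as np
a=cv2.imread("pics/side0.png")[135:225,225:325];b=cv2.imread("pics/top0.png")[115:205,190:290]
f=lambda i:cv2.resize(i,None,fx=4,fy=4,interpolation=cv2.INTER_CUBIC)
cv2.imwrite("pics/z.png",cv2.convertScaleAbs(np.hstack([f(a),f(b)]),alpha=1.3,beta=25))
E
```

```text
(no output)
```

View pics/z.png

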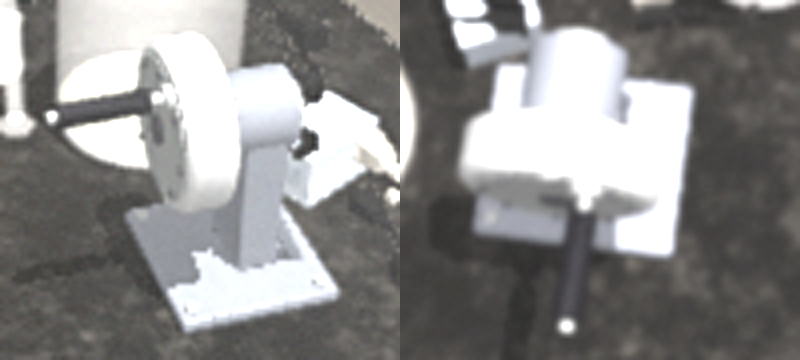

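```bash
cat > h.py <<'E'
import numpy as np
K={'side':(382.72667,254.60534,193.65297,[[0.89849599,-0.43895399,0.00493372],[-0.27551653,-0.57263396,-0.77212757],[0.3417537,0.69239421,-0.6354484]],[-462.4557154,236.22878699,1166.44880476]),
'top':(382.35432,251.68742,193.07063,[[-0.01256632,-0.99975025,-0.01848036],[-0.98726669,0.01533619,-0.15833284],[0.15857671,0.01625538,-0.98721284]],[10.05717698,517.46703646,1211.91691819])}
def proj(n,X):
    f,cx,cy,R,t=K[n];p=np.array(R)@X+np.array(t);return np.array([f*p[0]/p[2]+cx,f*p[1]/p[2]+cy])
E
cat > fit.py <<'E'
from h import *
from scipy.optimize import least_squares
def S(p,v):
    x,y,a,_=p;c,s=np.cos(a),np.sin(a);return np.array([x+c*v[0]-s*v[1],y+s*v[0]+c*v[1],v[2]])
H=lambda th,x:(x,-55*np.sin(th),165+55*np.cos(th))
obs=[('side',(184,322),lambda t:(-30,-85,14)),('side',(127,213),lambda t:(-30,85,14)),('side',(337,293),lambda t:(120,-85,14)),
('top',(269,253),lambda t:(-30,-85,14)),('top',(292,85),lambda t:(120,-85,14)),('top',(75,235),lambda t:(-30,85,14)),('top',(97,65),lambda t:(120,85,14)),
('side',(52,117),lambda t:H(t,-127)),('top',(167,326),lambda t:H(t,-127))]
off={'side':(225,135),'top':(190,115)}
def r(p):
    return np.concatenate([proj(n,S(p,g(p[3])))-(np.array(off[n])+np.array(uv)/4) for n,uv,g in obs])
for th0 in(0,1.5,-1.5,3):
    q=least_squares(r,[600,30,0,th0],x_scale=[100,100,1,1],loss='soft_l1');print(q.cost,q.x)
    if th0==0:print(r(q.x).reshape(-1,2).round(1).tolist())
p=q.x
E
python3 fit.py
```

```text
2.589878609971696 [ 6.10261272e+02  6.15402476e+01 -1.33036561e-01  4.21093767e-01]
[[-0.0, 0.8], [-1.2, -0.7], [0.9, -0.8], [0.8, 0.9], [0.2, 0.2], [-0.6, -0.4], [-0.1, -0.2], [0.0, 0.0], [0.0, -0.2]]
2.589878609981554 [ 6.10261270e+02  6.15402440e+01 -1.33036500e-01  4.21093547e-01]
30.889052466377656 [ 6.10524537e+02  5.97411704e+01 -1.20734983e-01 -1.58451621e+00]
28.449817360110796 [ 6.11573358e+02  6.18899340e+01 -1.36653054e-01  2.88225760e+00]
```

>>> jog_arm(
  deltas=[
    [0,0,-5.3,0,0,-0.04,-1],
    [0,0,0,0,0,-0.04,-1],
    [0,0,0,-0.025,-0.025,0,-1],
    [0,0,0,-0.025,-0.025,0,-1],
    [0,0,0,-0.025,-0.025,0,-1],
  ],
)

```text
time_s: 0.6
ee_pos: [193.5, 475.1, 284.1]
ee_rot: [-0.208, -3.135, 0.001]
ft_force: [-0.2, 0.2, 0.0]
finger_gap: 85.3
gripper_force: 0.0
```

>>> jog_arm(
  deltas=[
    [0,0,0,-0.025,-0.025,0,-1],
    [0,0,0,-0.025,-0.025,0,-1],
    [0,0,0,-0.025,-0.025,0,-1],
    [0,0,0,-0.025,-0.025,0,-1],
    [0,0,0,-0.025,-0.025,0,-1],
  ],
)

```text
time_s: 1.1
ee_pos: [300.9, 334.3, 284.3]
ee_rot: [-0.209, -3.135, 0.0]
ft_force: [0.8, 0.5, -0.1]
finger_gap: 85.3
gripper_force: 0.0
```

>>> jog_arm(
  deltas=[
    [0,0,0,-0.025,-0.025,0,-1],
    [0,0,0,-0.025,-0.025,0,-1],
    [0,0,0,-0.025,-0.025,0,-1],
    [0,0,0,-0.025,-0.025,0,-1],
    [0,0,0,-0.025,-0.025,0,-1],
  ],
)

```text
time_s: 1.6
ee_pos: [408.2, 193.7, 284.3]
ee_rot: [-0.209, -3.134, 0.0]
ft_force: [-0.0, 0.7, -0.8]
finger_gap: 85.4
gripper_force: 0.0
```

>>> jog_arm(
  deltas=[
    [0,0,0,-0.025,-0.025,0,-1],
    [0,0,0,-0.025,-0.025,0,-1],
    [0,0,0,-0.025,-0.025,0,-1],
    [0,0,0,0,0,0,-1],
    [0,0,0,0,0,0,-1],
  ],
)

```text
time_s: 2.1
ee_pos: [472.1, 110.3, 283.9]
ee_rot: [-0.212, -3.133, 0.0]
ft_force: [0.1, 1.4, -0.0]
finger_gap: 85.6
gripper_force: 0.0
```

```bash
cat > st.py <<'E'
import numpy as np
from workcell import manip
from scipy.spatial.transform import Rotation as R
s=manip.get_state();a=-.133;c,q=np.cos(a),np.sin(a)
d=s['ee_pos']-np.array([610.3,61.5,0])
print('stand',c*d[0]+q*d[1],-q*d[0]+c*d[1],d[2],'t',s['time_s'],'F',np.round(s['ft_force'],1),'gap',s['finger_gap'])
print((R.from_rotvec(s['ee_rot']).as_matrix().T@np.array([[c,-q,0],[q,c,0],[0,0,1]])).round(3).tolist())
E
python3 st.py; python3 -c "
from workcell import manip
import cv2
for n in ('wrist','side'):cv2.imwrite('pics/%s1.png'%n,manip.camera(n)['pixels'][:,:,::-1])"
```

```text
stand -143.436510366712 30.052555702317804 283.9348042417622 t 2.1 F [ 0.1  1.4 -0. ] gap 85.59752035764508
[[-1.0, 0.002, 0.001], [0.002, 1.0, -0.0], [-0.001, -0.0, -1.0]]
```

View pics/wrist1.png

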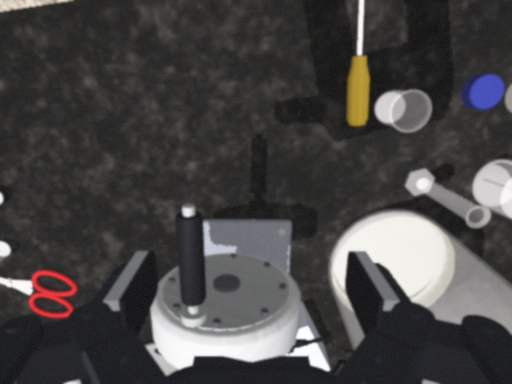

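>>> jog_arm(
  deltas=[
    [0,0,0,-0.0125,-0.013,0,-1],
    [0,0,0,-0.0125,-0.013,0,-1],
    [0,0,0,-0.0125,-0.013,0,-1],
    [0,0,0,-0.0125,-0.0135,0,-1],
    [0,0,0,0,0,0,-1],
  ],
)

```text
time_s: 2.7
ee_pos: [515.5, 50.7, 284.0]
ee_rot: [-0.211, -3.134, 0.001]
ft_force: [-0.3, -0.4, -0.1]
finger_gap: 85.2
gripper_force: 0.0
```

```bash
python3 st.py; python3 -c "
from workcell import manip
import cv2
c=manip.camera('wrist');cv2.imwrite('pics/w2.png',c['pixels'][:,:,::-1]);print(c['intrinsics'],c['R'],c['t'])"
```

```text
stand -92.4791241110108 -23.29188268639183 284.01574028596974 t 2.7 F [-0.3 -0.4 -0.1] gap 85.15631038048272
[[-1.0, 0.001, 0.0], [0.001, 1.0, -0.0], [-0.0, -0.0, -1.0]]
[[327.4575518    0.         250.97979763]
 [  0.         327.4575518  188.97508986]
 [  0.           0.           1.        ]] [[ 1.34007953e-01  9.90979884e-01 -8.59626196e-04]
 [ 9.41947347e-01 -1.27107816e-01  3.10771296e-01]
 [ 3.07858838e-01 -4.24555478e-02 -9.50484331e-01]] [-119.16913792 -544.20212412  298.55085473]
```

View pics/w2.png

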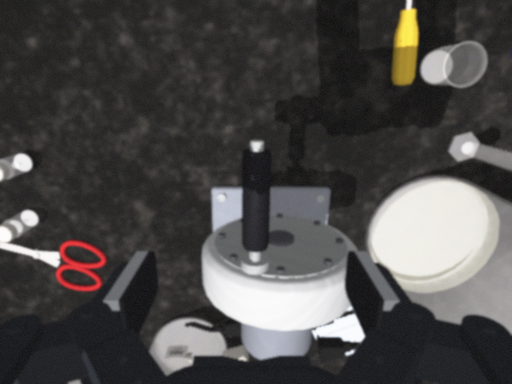

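The handle runs (257,148)-(256,250), midway between the fingers (155 and 347) and about 2 mm to +y. I'll descend and grip.

>>> jog_arm(
  deltas=[
    [0,0,0,0,0.002,0.022,-1],
    [0,0,0,0,0,0.022,-1],
    [0,0,0,0,0,0.022,-1],
    [0,0,0,0,0,0.022,-1],
    [0,0,0,0,0,0,-1],
  ],
)

```text
time_s: 3.25
ee_pos: [513.6, 54.5, 194.0]
ee_rot: [-0.208, -3.131, 0.0]
ft_force: [0.5, -1.2, 0.6]
finger_gap: 85.6
gripper_force: 0.0
```

>>> jog_arm(
  deltas=[
    [0,0,0,0,0,0,1],
    [0,0,0,0,0,0,1],
    [0,0,0,0,0,0,1],
    [0,0,0,0,0,0,1],
    [0,0,0,0,0,0,1],
  ],
  grip_force=50,
)

```text
time_s: 3.75
ee_pos: [515.0, 54.1, 196.8]
ee_rot: [0.209, 3.134, -0.0]
ft_force: [0.7, -0.0, -0.1]
finger_gap: 12.2
gripper_force: 0.0
```

>>> jog_arm(
  deltas=[
    [0,0,0,0,0,0,1],
    [0,0,0,0,0,0,1],
    [0,0,0,0,0,0,1],
    [0,0,0,0,0,0,1],
    [0,0,0,0,0,0,1],
  ],
)

```text
time_s: 4.25
ee_pos: [515.4, 54.1, 197.6]
ee_rot: [0.209, 3.132, 0.0]
ft_force: [-1.0, 1.0, 12.1]
finger_gap: -0.1
gripper_force: 5.7
```

```bash
python3 st.py; python3 - <<'E'
from workcell import manip
import cv2,numpy as np
a=manip.camera('side')['pixels'][115:225,200:330,::-1];b=manip.camera('wrist')['pixels'][:,:,::-1]
cv2.imwrite('pics/g3.png',np.hstack([cv2.resize(a,(400,338),interpolation=2),cv2.resize(b,(400,338))]))
E
```

```text
stand -93.08192958566204 -19.890855972908383 197.6384718913272 t 4.25 F [-1.   1.  12.1] gap -0.13126743727660997
[[-1.0, 0.0, -0.002], [0.0, 1.0, 0.0], [0.002, 0.0, -1.0]]
```

View pics/g3.png

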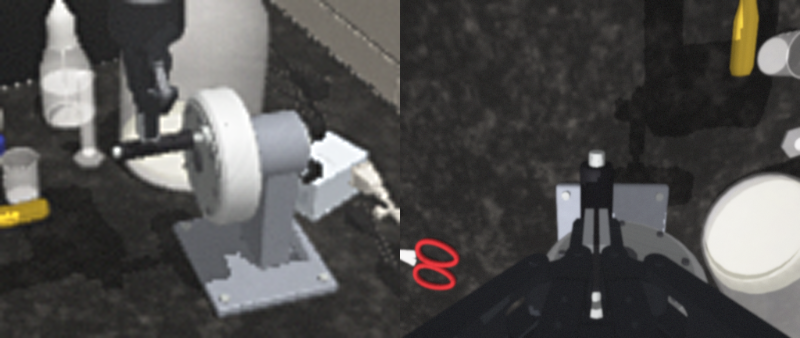

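The fingers are shut on top of the handle (tips at left (148,140)), not around it, and the handle hasn't moved. I'll triangulate the handle again, using the wrist view as well.

```bash
python3 - <<'E'
from h import *
from scipy.optimize import least_squares
K['w']=(327.45755,250.9798,188.97509,[[1.34007953e-01,9.90979884e-01,-8.59626196e-04],[9.41947347e-01,-1.27107816e-01,3.10771296e-01],[3.07858838e-01,-4.24555478e-02,-9.50484331e-01]],[-119.16913792,-544.20212412,298.55085473])
O={'tip':{'side':(238,164.25),'top':(231.75,196.5),'w':(257,145)},'base':{'side':(225+155/4,135+98/4),'top':(190+182/4,115+205/4),'w':(256,250)}}
a=-.133;c,s=np.cos(a),np.sin(a)
for k,o in O.items():
  for use in (['side','top'],['side','w'],['top','w'],['side','top','w']):
    q=least_squares(lambda X:np.concatenate([proj(n,X)-o[n] for n in use]),[500,60,200]);d=q.x-[610.3,61.5,0]
    print(k,use,q.x.round(1),'stand',(c*d[0]+s*d[1]).round(1),(-s*d[0]+c*d[1]).round(1),q.fun.round(1))
E
```

```text
tip ['side', 'top'] [481.   56.1 215.3] stand -127.5 -22.5 [-0.1  0.   0.  -0.1]
tip ['side', 'w'] [481.3  59.8 212.4] stand -127.7 -18.8 [-0.5  0.1 -0.   0.1]
tip ['top', 'w'] [488.2  59.5 174.1] stand -120.8 -18.1 [-0.2 -0.4 -0.1 -0.1]
tip ['side', 'top', 'w'] [481.3  59.6 212.1] stand -127.6 -19.0 [-0.4  0.2 -1.1 -0.  -0.3  0.1]
base ['side', 'top'] [568.3  45.  214.7] stand -39.4 -21.9 [-0.2  0.   0.  -0.1]
base ['side', 'w'] [568.1  47.8 211.5] stand -40.0 -19.2 [-0.6  0.4  0.   0.2]
base ['top', 'w'] [570.6  47.4 206.5] stand -37.5 -19.3 [-0.6 -0.2 -0.2 -0.1]
base ['side', 'top', 'w'] [568.4  47.6 211. ] stand -39.7 -19.3 [-0.5  0.6 -0.8  0.1 -0.2  0.2]
```

```bash
python3 - <<'E'
from h import *
from workcell import manip
import cv2
T=manip.get_state()['ee_pos'];print(T)
for z in(0,15,25,40):print(z,proj('side',T+[0,0,z]),proj('top',T+[0,0,z]))
A=manip.camera('side')['pixels'][:,:,::-1].copy();B=manip.camera('wrist')['pixels'][:,:,::-1]
a=cv2.resize(A[130:190,220:280],(400,400),interpolation=cv2.INTER_CUBIC)
b=cv2.resize(B[150:384,160:340],(400,520),interpolation=cv2.INTER_CUBIC)[:400]
cv2.imwrite('pics/g4.png',cv2.convertScaleAbs(np.hstack([a,b]),alpha=1.8,beta=30))
E
```

```text
[515.36036322  54.10426746 197.62924578]
0 [247.83812348 166.39631444] [232.85102237 185.49165209]
15 [247.80906201 162.62699285] [232.4961265  184.55092738]
25 [247.78943919 160.08188087] [232.25409603 183.90937569]
40 [247.7596245  156.21486667] [231.88259686 182.92464048]
```

View pics/g4.png

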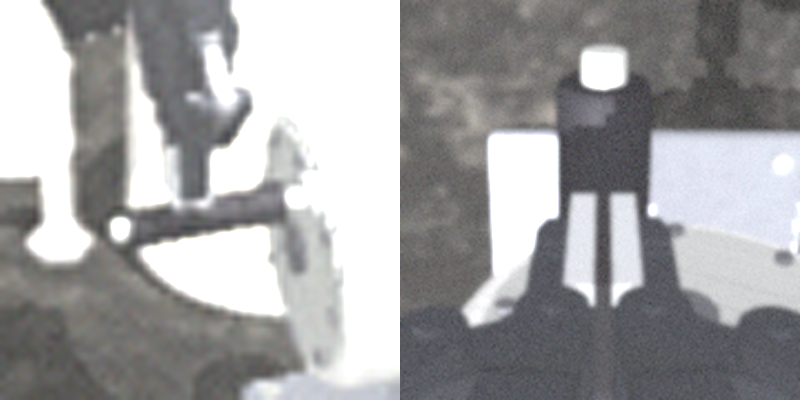

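The fingertips appear in the side view at about (248.5,161), which is handle-top height. That is about 25 mm above where the reported TCP projects (247.8,166.4). The robot's z therefore reads about 25 mm low against the scene, so I need to go about 30 mm deeper. I'll lift, open, descend and close again.

>>> jog_arm(
  deltas=[
    [0,0,0,0,0,-0.02,1],
    [0,0,0,0,0,-0.01,-1],
    [0,0,0,0,0,0,-1],
    [0,0,0,0,0,0,-1],
    [0,0,0,0,0,0,-1],
  ],
)

```text
time_s: 4.95
ee_pos: [514.6, 54.1, 225.6]
ee_rot: [-0.209, -3.134, 0.0]
ft_force: [-1.1, -0.2, 0.1]
finger_gap: 58.1
gripper_force: 0.0
```

>>> jog_arm(
  deltas=[
    [0,0,0,0,0,0,-1],
    [0,0,0,0,0,0,-1],
    [0,0,0,0,0,0.01,-1],
    [0,0,0,0,0,0.01,-1],
    [0,0,0,0,0,0.01,-1],
  ],
)

```text
time_s: 5.45
ee_pos: [514.6, 54.1, 195.0]
ee_rot: [-0.209, -3.134, 0.0]
ft_force: [1.0, 1.0, -0.5]
finger_gap: 85.6
gripper_force: 0.0
```

>>> jog_arm(
  deltas=[
    [0,0,0,0,0,0.01,-1],
    [0,0,0,0,0,0.01,-1],
    [0,0,0,0,0,0.01,-1],
    [0,0,0,0,0,0,-1],
    [0,0,0,0,0,0,-1],
  ],
)

```text
time_s: 5.95
ee_pos: [514.9, 54.1, 166.4]
ee_rot: [-0.209, -3.134, 0.0]
ft_force: [-0.5, -0.2, 0.1]
finger_gap: 85.3
gripper_force: 0.0
```

>>> jog_arm(
  deltas=[
    [0,0,0,0,0,0,1],
    [0,0,0,0,0,0,1],
    [0,0,0,0,0,0,1],
    [0,0,0,0,0,0,1],
    [0,0,0,0,0,0,1],
  ],
  grip_force=50,
)

```text
time_s: 6.45
ee_pos: [515.0, 54.0, 166.7]
ee_rot: [0.209, 3.134, -0.0]
ft_force: [-1.1, 0.1, 2.2]
finger_gap: 20.7
gripper_force: 48.7
```

```bash
python3 st.py; python3 - <<'E'
from workcell import manip
import cv2,numpy as np
A=manip.camera('side')['pixels'][:,:,::-1].copy();B=manip.camera('wrist')['pixels'][:,:,::-1]
a=cv2.resize(A[130:190,220:280],(400,400),interpolation=cv2.INTER_CUBIC)
b=cv2.resize(B[150:384,160:340],(400,520),interpolation=cv2.INTER_CUBIC)[:400]
cv2.imwrite('pics/g5.png',cv2.convertScaleAbs(np.hstack([a,b]),alpha=1.8,beta=30))
E
```

```text
stand -93.51596912477675 -20.03534047128144 166.7067017308978 t 6.45 F [-1.1  0.1  2.2] gap 20.71782853902938
[[-1.0, 0.0, -0.0], [0.0, 1.0, -0.0], [0.0, -0.0, -1.0]]
```

View pics/g5.png

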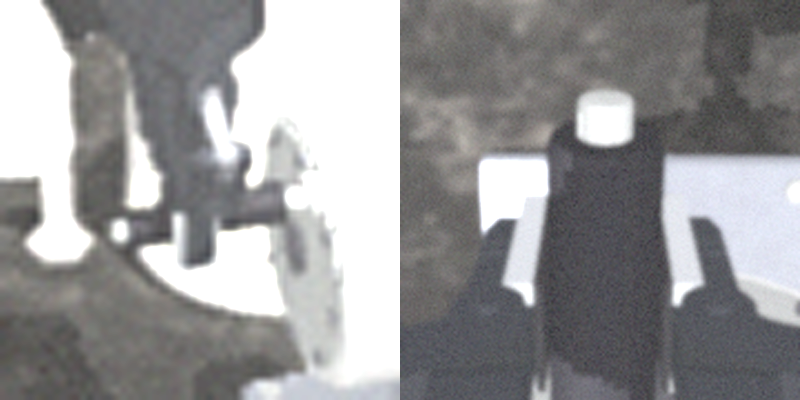

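The grip is good: gap 20.7 mm at 49 N, with a pad on each side of the handle (left image (195,240)). Next I'll work out the rows for one clockwise turn at 6° per row.

```bash
cat > rows.py <<'E'
import numpy as np,sys
t0,n,st=float(sys.argv[1]),int(sys.argv[2]),float(sys.argv[3])
t=np.radians(t0+st*np.arange(n+1));y=np.round(np.diff(-55*np.sin(t))/1000,4);z=np.round(np.diff(-55*np.cos(t))/1000,4)
for i in range(0,n,5):print(round(t0+st*i),[[0,0,0,0,float(a),float(b),1] for a,b in zip(y[i:i+5],z[i:i+5])])
E
python3 rows.py 21 60 6
```

```text
21 [[0, 0, 0, 0, -0.0053, 0.0023, 1], [0, 0, 0, 0, -0.005, 0.0029, 1], [0, 0, 0, 0, -0.0047, 0.0034, 1], [0, 0, 0, 0, -0.0043, 0.0039, 1], [0, 0, 0, 0, -0.0039, 0.0043, 1]]
51 [[0, 0, 0, 0, -0.0034, 0.0047, 1], [0, 0, 0, 0, -0.0029, 0.005, 1], [0, 0, 0, 0, -0.0023, 0.0053, 1], [0, 0, 0, 0, -0.0018, 0.0055, 1], [0, 0, 0, 0, -0.0012, 0.0056, 1]]
81 [[0, 0, 0, 0, -0.0006, 0.0057, 1], [0, 0, 0, 0, 0.0, 0.0058, 1], [0, 0, 0, 0, 0.0006, 0.0057, 1], [0, 0, 0, 0, 0.0012, 0.0056, 1], [0, 0, 0, 0, 0.0018, 0.0055, 1]]
111 [[0, 0, 0, 0, 0.0023, 0.0053, 1], [0, 0, 0, 0, 0.0029, 0.005, 1], [0, 0, 0, 0, 0.0034, 0.0047, 1], [0, 0, 0, 0, 0.0039, 0.0043, 1], [0, 0, 0, 0, 0.0043, 0.0039, 1]]
141 [[0, 0, 0, 0, 0.0047, 0.0034, 1], [0, 0, 0, 0, 0.005, 0.0029, 1], [0, 0, 0, 0, 0.0053, 0.0023, 1], [0, 0, 0, 0, 0.0055, 0.0018, 1], [0, 0, 0, 0, 0.0056, 0.0012, 1]]
171 [[0, 0, 0, 0, 0.0057, 0.0006, 1], [0, 0, 0, 0, 0.0058, 0.0, 1], [0, 0, 0, 0, 0.0057, -0.0006, 1], [0, 0, 0, 0, 0.0056, -0.0012, 1], [0, 0, 0, 0, 0.0055, -0.0018, 1]]
201 [[0, 0, 0, 0, 0.0053, -0.0023, 1], [0, 0, 0, 0, 0.005, -0.0029, 1], [0, 0, 
[... 274 characters left out ...]
[0, 0, 0, 0, 0.0006, -0.0057, 1], [0, 0, 0, 0, 0.0, -0.0058, 1], [0, 0, 0, 0, -0.0006, -0.0057, 1], [0, 0, 0, 0, -0.0012, -0.0056, 1], [0, 0, 0, 0, -0.0018, -0.0055, 1]]
291 [[0, 0, 0, 0, -0.0023, -0.0053, 1], [0, 0, 0, 0, -0.0029, -0.005, 1], [0, 0, 0, 0, -0.0034, -0.0047, 1], [0, 0, 0, 0, -0.0039, -0.0043, 1], [0, 0, 0, 0, -0.0043, -0.0039, 1]]
321 [[0, 0, 0, 0, -0.0047, -0.0034, 1], [0, 0, 0, 0, -0.005, -0.0029, 1], [0, 0, 0, 0, -0.0053, -0.0023, 1], [0, 0, 0, 0, -0.0055, -0.0018, 1], [0, 0, 0, 0, -0.0056, -0.0012, 1]]
351 [[0, 0, 0, 0, -0.0057, -0.0006, 1], [0, 0, 0, 0, -0.0058, 0.0, 1], [0, 0, 0, 0, -0.0057, 0.0006, 1], [0, 0, 0, 0, -0.0056, 0.0012, 1], [0, 0, 0, 0, -0.0055, 0.0018, 1]]
```

>>> jog_arm(
  deltas=[
    [0,0,0,0,-0.0053,0.0023,1],
    [0,0,0,0,-0.005,0.0029,1],
    [0,0,0,0,-0.0047,0.0034,1],
    [0,0,0,0,-0.0043,0.0039,1],
    [0,0,0,0,-0.0039,0.0043,1],
  ],
)

```text
time_s: 7.05
ee_pos: [511.9, 33.5, 148.7]
ee_rot: [-0.207, -3.134, -0.008]
ft_force: [8.8, 28.0, -10.8]
finger_gap: 20.7
gripper_force: 49.3
```

```bash
python3 st.py
```

```text
stand -93.80933418148794 -40.77512157374547 148.71929284300344 t 7.05 F [  8.8  28.  -10.8] gap 20.68789676420435
[[-1.0, -0.001, 0.001], [-0.001, 1.0, 0.005], [-0.001, 0.005, -1.0]]
```

```bash
cat > arc.py <<'E'
import numpy as np,sys
# cy cz  cmd_y cmd_z  th0 n step : blend cmd offset out over first 5 rows
cy,cz,py,pz,t0,n,st=map(float,sys.argv[1:]);n=int(n)
t=np.radians(t0+st*np.arange(n+1));w=np.clip(1-np.arange(n+1)/5,0,1)
P=np.c_[cy-55*np.sin(t),cz+55*np.cos(t)];P=P+w[:,None]*(np.array([py,pz])-P[0])
Q=np.round(np.diff(P,axis=0,)/1000,4)
for i in range(0,n,5):print(round(t0+st*i),[[0,0,0,0,float(a),float(-b),1] for a,b in Q[i:i+5]])
print(P[-1], P[0]+Q.sum(0)*1000)
E
python3 arc.py 4.5 117.4 -43.2 149.7 55 10 6
```

```text
55 [[0, 0, 0, 0, -0.0025, 0.005, 1], [0, 0, 0, 0, -0.002, 0.0053, 1], [0, 0, 0, 0, -0.0014, 0.0056, 1], [0, 0, 0, 0, -0.0009, 0.0057, 1], [0, 0, 0, 0, -0.0003, 0.0059, 1]]
85 [[0, 0, 0, 0, -0.0002, 0.0058, 1], [0, 0, 0, 0, 0.0004, 0.0057, 1], [0, 0, 0, 0, 0.001, 0.0057, 1], [0, 0, 0, 0, 0.0016, 0.0055, 1], [0, 0, 0, 0, 0.0022, 0.0053, 1]]
[-45.34692829  94.1559956 ] [-45.3  94.2]
```

>>> jog_arm(
  deltas=[
    [0,0,0,0,-0.0025,0.005,1],
    [0,0,0,0,-0.002,0.0053,1],
    [0,0,0,0,-0.0014,0.0056,1],
    [0,0,0,0,-0.0009,0.0057,1],
    [0,0,0,0,-0.0003,0.0059,1],
  ],
)

```text
time_s: 7.55
ee_pos: [510.7, 24.6, 122.0]
ee_rot: [-0.209, -3.134, -0.002]
ft_force: [-2.4, 5.8, 5.7]
finger_gap: 20.7
gripper_force: 50.7
```

>>> jog_arm(
  deltas=[
    [0,0,0,0,-0.0002,0.0058,1],
    [0,0,0,0,0.0004,0.0057,1],
    [0,0,0,0,0.001,0.0057,1],
    [0,0,0,0,0.0016,0.0055,1],
    [0,0,0,0,0.0022,0.0053,1],
  ],
)

```text
time_s: 8.05
ee_pos: [511.4, 29.7, 94.1]
ee_rot: [-0.209, -3.135, -0.002]
ft_force: [-2.3, 8.4, 7.3]
finger_gap: 20.2
gripper_force: 50.9
```

```bash
cat > fitc.py <<'E'
import numpy as np,sys
from scipy.optimize import least_squares
a=-.133;c,q=np.cos(a),np.sin(a)
# rows: x y z Fx Fy Fz
D=np.array(eval(open('d.txt').read()),float)
d=D[:,:3]-[610.3,61.5,0];y=-q*d[:,0]+c*d[:,1];z=d[:,2]
Fy=-q*D[:,3]+c*D[:,4];Fz=D[:,5]
r=least_squares(lambda p:np.hypot(y-p[0],z-p[1])-55,[4.5,117]);cy,cz=r.x
th=np.unwrap(np.arctan2(-(y-cy),z-cz))
Ft=-(Fy*-np.cos(th)+Fz*-np.sin(th)); Fr=Fy*-np.sin(th)+Fz*np.cos(th)
print('centre',r.x,'res',r.fun.round(1));print('th',np.degrees(th).round(1));print('Ft',Ft.round(1));print('Fr',Fr.round(1))
m=np.abs(Ft)>2.5
m[0]=False
if m.sum()>4:
    sg=np.sign(Ft)
    A=np.c_[sg,np.cos(th),np.sin(th)][m];s,rs,_,_=np.linalg.lstsq(A,Ft[m],rcond=None)
    print('drag',s[0],'amp',np.hypot(*s[1:]),'resid',(A@s-Ft[m]).round(1))
    # Ft = A sin(th+b), weight angle from down = th+b
    b=np.degrees(np.arctan2(s[1],s[2]));print('target theta',-b)
E
cat > d.txt <<'E'
[[515.0,54.0,166.7,-1.1,.1,2.2],
[511.9,33.5,148.7,8.8,28,-10.8],
]
E
python3 st.py; python3 -c "
from workcell import manip;s=manip.get_state();print(s['ee_pos'],s['ft_force'])"
```

```text
stand -93.76180836567802 -44.62118297573288 94.13604791025595 t 8.05 F [-2.3  8.4  7.3] gap 20.187623216405836
[[-1.0, 0.0, 0.0], [0.0, 1.0, 0.001], [-0.0, 0.001, -1.0]]
[511.44910968  29.7064761   94.13604791] [-2.29459193  8.41094065  7.34736388]
```

```bash
python3 arc.py 4.5 117.4 -45.3 94.2 115 30 6
```

```text
115 [[0, 0, 0, 0, 0.0027, 0.0051, 1], [0, 0, 0, 0, 0.0032, 0.0048, 1], [0, 0, 0, 0, 0.0037, 0.0044, 1], [0, 0, 0, 0, 0.0041, 0.004, 1], [0, 0, 0, 0, 0.0045, 0.0036, 1]]
145 [[0, 0, 0, 0, 0.0049, 0.0031, 1], [0, 0, 0, 0, 0.0052, 0.0025, 1], [0, 0, 0, 0, 0.0054, 0.002, 1], [0, 0, 0, 0, 0.0056, 0.0014, 1], [0, 0, 0, 0, 0.0057, 0.0008, 1]]
175 [[0, 0, 0, 0, 0.0058, 0.0002, 1], [0, 0, 0, 0, 0.0057, -0.0004, 1], [0, 0, 0, 0, 0.0057, -0.001, 1], [0, 0, 0, 0, 0.0055, -0.0016, 1], [0, 0, 0, 0, 0.0053, -0.0022, 1]]
205 [[0, 0, 0, 0, 0.0051, -0.0027, 1], [0, 0, 0, 0, 0.0048, -0.0032, 1], [0, 0, 0, 0, 0.0044, -0.0037, 1], [0, 0, 0, 0, 0.004, -0.0041, 1], [0, 0, 0, 0, 0.0035, -0.0045, 1]]
235 [[0, 0, 0, 0, 0.0031, -0.0049, 1], [0, 0, 0, 0, 0.0025, -0.0052, 1], [0, 0, 0, 0, 0.002, -0.0054, 1], [0, 0, 0, 0, 0.0014, -0.0056, 1], [0, 0, 0, 0, 0.0008, -0.0057, 1]]
265 [[0, 0, 0, 0, 0.0002, -0.0058, 1], [0, 0, 0, 0, -0.0004, -0.0057, 1], [0, 0, 0, 0, -0.001, -0.0057, 1], [0, 0, 0, 0, -0.0016, -0.0055, 1], [0, 0, 0, 0, -0.0022, -0.0053, 1]]
[ 54.34692829 140.6440044 ] [ 54.3 140.5]
```

>>> jog_arm(
  deltas=[
    [0,0,0,0,0.0027,0.0051,1],
    [0,0,0,0,0.0032,0.0048,1],
    [0,0,0,0,0.0037,0.0044,1],
    [0,0,0,0,0.0041,0.004,1],
    [0,0,0,0,0.0045,0.0036,1],
  ],
)

```text
time_s: 8.55
ee_pos: [514.1, 47.7, 72.6]
ee_rot: [0.209, 3.134, 0.001]
ft_force: [-2.9, 5.7, 11.6]
finger_gap: 20.3
gripper_force: 51.4
```

>>> jog_arm(
  deltas=[
    [0,0,0,0,0.0049,0.0031,1],
    [0,0,0,0,0.0052,0.0025,1],
    [0,0,0,0,0.0054,0.002,1],
    [0,0,0,0,0.0056,0.0014,1],
    [0,0,0,0,0.0057,0.0008,1],
  ],
)

```text
time_s: 9.05
ee_pos: [517.8, 73.7, 62.9]
ee_rot: [0.209, 3.134, -0.0]
ft_force: [-1.2, -2.1, 10.8]
finger_gap: 20.4
gripper_force: 51.3
```

>>> jog_arm(
  deltas=[
    [0,0,0,0,0.0058,0.0002,1],
    [0,0,0,0,0.0057,-0.0004,1],
    [0,0,0,0,0.0057,-0.001,1],
    [0,0,0,0,0.0055,-0.0016,1],
    [0,0,0,0,0.0053,-0.0022,1],
  ],
)

```text
time_s: 9.55
ee_pos: [521.8, 101.0, 67.6]
ee_rot: [0.209, 3.133, -0.001]
ft_force: [5.0, -6.3, -0.1]
finger_gap: 20.2
gripper_force: 50.4
```

>>> jog_arm(
  deltas=[
    [0,0,0,0,0.0051,-0.0027,1],
    [0,0,0,0,0.0048,-0.0032,1],
    [0,0,0,0,0.0044,-0.0037,1],
    [0,0,0,0,0.004,-0.0041,1],
    [0,0,0,0,0.0035,-0.0045,1],
  ],
)

```text
time_s: 10.05
ee_pos: [524.8, 122.8, 85.3]
ee_rot: [0.21, 3.133, -0.001]
ft_force: [9.4, -3.8, -8.3]
finger_gap: 20.5
gripper_force: 49.6
```

>>> jog_arm(
  deltas=[
    [0,0,0,0,0.0031,-0.0049,1],
    [0,0,0,0,0.0025,-0.0052,1],
    [0,0,0,0,0.002,-0.0054,1],
    [0,0,0,0,0.0014,-0.0056,1],
    [0,0,0,0,0.0008,-0.0057,1],
  ],
)

```text
time_s: 10.55
ee_pos: [526.3, 133.0, 112.0]
ee_rot: [0.209, 3.133, 0.001]
ft_force: [12.9, 2.4, -10.1]
finger_gap: 20.7
gripper_force: 49.4
```

>>> jog_arm(
  deltas=[
    [0,0,0,0,0.0002,-0.0058,1],
    [0,0,0,0,-0.0004,-0.0057,1],
    [0,0,0,0,-0.001,-0.0057,1],
    [0,0,0,0,-0.0016,-0.0055,1],
    [0,0,0,0,-0.0022,-0.0053,1],
  ],
)

```text
time_s: 11.05
ee_pos: [525.7, 128.6, 140.2]
ee_rot: [0.209, 3.133, 0.003]
ft_force: [12.1, 9.6, -9.6]
finger_gap: 20.6
gripper_force: 49.7
```

```bash
python3 arc.py 4.5 117.4 54.3 140.5 295 30 6
```

```text
295 [[0, 0, 0, 0, -0.0027, -0.0051, 1], [0, 0, 0, 0, -0.0032, -0.0048, 1], [0, 0, 0, 0, -0.0037, -0.0044, 1], [0, 0, 0, 0, -0.0041, -0.004, 1], [0, 0, 0, 0, -0.0045, -0.0036, 1]]
325 [[0, 0, 0, 0, -0.0049, -0.0031, 1], [0, 0, 0, 0, -0.0052, -0.0025, 1], [0, 0, 0, 0, -0.0054, -0.002, 1], [0, 0, 0, 0, -0.0056, -0.0014, 1], [0, 0, 0, 0, -0.0057, -0.0008, 1]]
355 [[0, 0, 0, 0, -0.0058, -0.0002, 1], [0, 0, 0, 0, -0.0057, 0.0004, 1], [0, 0, 0, 0, -0.0057, 0.001, 1], [0, 0, 0, 0, -0.0055, 0.0016, 1], [0, 0, 0, 0, -0.0053, 0.0022, 1]]
385 [[0, 0, 0, 0, -0.0051, 0.0027, 1], [0, 0, 0, 0, -0.0048, 0.0032, 1], [0, 0, 0, 0, -0.0044, 0.0037, 1], [0, 0, 0, 0, -0.004, 0.0041, 1], [0, 0, 0, 0, -0.0035, 0.0045, 1]]
415 [[0, 0, 0, 0, -0.0031, 0.0049, 1], [0, 0, 0, 0, -0.0025, 0.0052, 1], [0, 0, 0, 0, -0.002, 0.0054, 1], [0, 0, 0, 0, -0.0014, 0.0056, 1], [0, 0, 0, 0, -0.0008, 0.0057, 1]]
445 [[0, 0, 0, 0, -0.0002, 0.0058, 1], [0, 0, 0, 0, 0.0004, 0.0057, 1], [0, 0, 0, 0, 0.001, 0.0057, 1], [0, 0, 0, 0, 0.0016, 0.0055, 1], [0, 0, 0, 0, 0.0022, 0.0053, 1]]
[-45.34692829  94.1559956 ] [-45.3  94.2]
```

>>> jog_arm(
  deltas=[
    [0,0,0,0,-0.0027,-0.0051,1],
    [0,0,0,0,-0.0032,-0.0048,1],
    [0,0,0,0,-0.0037,-0.0044,1],
    [0,0,0,0,-0.0041,-0.004,1],
    [0,0,0,0,-0.0045,-0.0036,1],
  ],
)

```text
time_s: 11.55
ee_pos: [523.1, 110.9, 162.4]
ee_rot: [0.208, 3.133, 0.004]
ft_force: [9.9, 11.3, -4.9]
finger_gap: 20.2
gripper_force: 50.1
```

>>> jog_arm(
  deltas=[
    [0,0,0,0,-0.0049,-0.0031,1],
    [0,0,0,0,-0.0052,-0.0025,1],
    [0,0,0,0,-0.0054,-0.002,1],
    [0,0,0,0,-0.0056,-0.0014,1],
    [0,0,0,0,-0.0057,-0.0008,1],
  ],
)

```text
time_s: 12.05
ee_pos: [519.4, 84.3, 172.6]
ee_rot: [0.208, 3.133, 0.004]
ft_force: [4.3, 12.0, 2.0]
finger_gap: 20.4
gripper_force: 50.8
```

>>> jog_arm(
  deltas=[
    [0,0,0,0,-0.0058,-0.0002,1],
    [0,0,0,0,-0.0057,0.0004,1],
    [0,0,0,0,-0.0057,0.001,1],
    [0,0,0,0,-0.0055,0.0016,1],
    [0,0,0,0,-0.0053,0.0022,1],
  ],
)

```text
time_s: 12.55
ee_pos: [515.3, 56.1, 167.7]
ee_rot: [0.208, 3.134, 0.003]
ft_force: [-0.5, 9.3, 7.7]
finger_gap: 20.2
gripper_force: 51.3
```

>>> jog_arm(
  deltas=[
    [0,0,0,0,-0.0051,0.0027,1],
    [0,0,0,0,-0.0048,0.0032,1],
    [0,0,0,0,-0.0044,0.0037,1],
    [0,0,0,0,-0.004,0.0041,1],
    [0,0,0,0,-0.0035,0.0045,1],
  ],
)

```text
time_s: 13.05
ee_pos: [512.1, 34.2, 149.1]
ee_rot: [0.209, 3.134, 0.002]
ft_force: [-3.4, 6.6, 5.2]
finger_gap: 20.7
gripper_force: 51.1
```

>>> jog_arm(
  deltas=[
    [0,0,0,0,-0.0031,0.0049,1],
    [0,0,0,0,-0.0025,0.0052,1],
    [0,0,0,0,-0.002,0.0054,1],
    [0,0,0,0,-0.0014,0.0056,1],
    [0,0,0,0,-0.0008,0.0057,1],
  ],
)

```text
time_s: 13.55
ee_pos: [510.7, 24.6, 122.0]
ee_rot: [-0.209, -3.134, -0.002]
ft_force: [-1.4, 7.8, 4.1]
finger_gap: 20.1
gripper_force: 51.1
```

>>> jog_arm(
  deltas=[
    [0,0,0,0,-0.0002,0.0058,1],
    [0,0,0,0,0.0004,0.0057,1],
    [0,0,0,0,0.001,0.0057,1],
    [0,0,0,0,0.0016,0.0055,1],
    [0,0,0,0,0.0022,0.0053,1],
  ],
)

```text
time_s: 14.05
ee_pos: [511.4, 29.7, 94.1]
ee_rot: [-0.209, -3.135, -0.002]
ft_force: [-1.8, 6.7, 6.2]
finger_gap: 20.6
gripper_force: 51.3
```

```bash
cat > d.txt <<'E'
[[515.0,54.0,166.7,-1.1,.1,2.2],
[511.9,33.5,148.7,8.8,28,-10.8],
[510.7,24.6,122.0,-2.4,5.8,5.7],[511.4,29.7,94.1,-2.3,8.4,7.3],
[514.1,47.7,72.6,-2.9,5.7,11.6],[517.8,73.7,62.9,-1.2,-2.1,10.8],[521.8,101,67.6,5,-6.3,-.1],[524.8,122.8,85.3,9.4,-3.8,-8.3],
[526.3,133,112,12.9,2.4,-10.1],[525.7,128.6,140.2,12.1,9.6,-9.6],[523.1,110.9,162.4,9.9,11.3,-4.9],[519.4,84.3,172.6,4.3,12,2],
[515.3,56.1,167.7,-.5,9.3,7.7],[512.1,34.2,149.1,-3.4,6.6,5.2],[510.7,24.6,122,-1.4,7.8,4.1],[511.4,29.7,94.1,-1.8,6.7,6.2]]
E
python3 fitc.py
```

```text
centre [  5.02237242 117.79594534] res [-0.   0.3 -0.   0.   0.1  0.1 -0.   0.   0.   0.   0.1  0.1 -0.1 -0.1
 -0.   0. ]
th [ 27.2  56.   85.6 115.5 145.2 174.6 204.  233.8 264.  294.  324.  354.2
 384.7 415.2 445.6 475.5]
Ft [ 1.   7.2  6.1  3.1  2.3  3.2  5.1  8.2  9.6 13.3 13.  12.2 11.5  7.7
  4.7  2.8]
Fr [  2.  -30.   -5.  -10.4 -12.5 -10.5  -2.2   2.9   5.1   6.2   3.4   3.2
   3.2  -2.   -7.2  -8.4]
drag 7.888137270874874 amp 5.419755402002755 resid [ 0.6 -1.   0.  -0.1 -0.  -0.4  0.9 -0.8  0.3  0.4 -0.9  0.1  0.5  0.3]
target theta -124.91799490651032
```

The fit is clean: drag 7.9 N, weight 5.4 N, and the target is handle at about 235°. I'll turn back the other way to 235°, which also cross-checks the result.

```bash
python3 arc.py 5 117.8 -45.3 94.2 475 40 -6
```

```text
475 [[0, 0, 0, 0, -0.0021, -0.0054, 1], [0, 0, 0, 0, -0.0015, -0.0056, 1], [0, 0, 0, 0, -0.0009, -0.0057, 1], [0, 0, 0, 0, -0.0003, -0.0058, 1], [0, 0, 0, 0, 0.0003, -0.0058, 1]]
445 [[0, 0, 0, 0, 0.0008, -0.0057, 1], [0, 0, 0, 0, 0.0014, -0.0056, 1], [0, 0, 0, 0, 0.002, -0.0054, 1], [0, 0, 0, 0, 0.0025, -0.0052, 1], [0, 0, 0, 0, 0.0031, -0.0049, 1]]
415 [[0, 0, 0, 0, 0.0035, -0.0045, 1], [0, 0, 0, 0, 0.004, -0.0041, 1], [0, 0, 0, 0, 0.0044, -0.0037, 1], [0, 0, 0, 0, 0.0048, -0.0032, 1], [0, 0, 0, 0, 0.0051, -0.0027, 1]]
385 [[0, 0, 0, 0, 0.0053, -0.0022, 1], [0, 0, 0, 0, 0.0055, -0.0016, 1], [0, 0, 0, 0, 0.0057, -0.001, 1], [0, 0, 0, 0, 0.0057, -0.0004, 1], [0, 0, 0, 0, 0.0058, 0.0002, 1]]
355 [[0, 0, 0, 0, 0.0057, 0.0008, 1], [0, 0, 0, 0, 0.0056, 0.0014, 1], [0, 0, 0, 0, 0.0054, 0.002, 1], [0, 0, 0, 0, 0.0052, 0.0025, 1], [0, 0, 0, 0, 0.0049, 0.0031, 1]]
325 [[0, 0, 0, 0, 0.0045, 0.0035, 1], [0, 0, 0, 0, 0.0041, 0.004, 1], [0, 0, 0, 0, 0.0037, 0.0044, 1], [0, 0, 0, 0, 0.0032, 0.0048, 1], [0, 0, 0, 0, 0.0027, 0.0051, 1]]
295 [[0, 0, 0, 0, 0.0022, 0.0053, 1], [0, 0, 0, 0, 0.0016, 0.0055, 1], [0, 0, 0, 0, 0.001, 0.0057, 1], [0, 0, 0, 0, 0.0004, 0.0057, 1], [0, 0, 0, 0, -0.0002, 0.0058, 1]]
265 [[0, 0, 0, 0, -0.0008, 0.0057, 1], [0, 0, 0, 0, -0.0014, 0.0056, 1], [0, 0, 0, 0, -0.002, 0.0054, 1], [0, 0, 0, 0, -0.0025, 0.0052, 1], [0, 0, 0, 0, -0.0031, 0.0049, 1]]
[50.05336244 86.253296  ] [50.  86.1]
```

>>> jog_arm(
  deltas=[
    [0,0,0,0,-0.0021,-0.0054,1],
    [0,0,0,0,-0.0015,-0.0056,1],
    [0,0,0,0,-0.0009,-0.0057,1],
    [0,0,0,0,-0.0003,-0.0058,1],
    [0,0,0,0,0.0003,-0.0058,1],
  ],
)

```text
time_s: 14.55
ee_pos: [510.5, 24.7, 121.9]
ee_rot: [-0.209, -3.133, -0.0]
ft_force: [2.8, 2.7, -11.1]
finger_gap: 20.3
gripper_force: 49.9
```

>>> jog_arm(
  deltas=[
    [0,0,0,0,0.0008,-0.0057,1],
    [0,0,0,0,0.0014,-0.0056,1],
    [0,0,0,0,0.002,-0.0054,1],
    [0,0,0,0,0.0025,-0.0052,1],
    [0,0,0,0,0.0031,-0.0049,1],
  ],
)

```text
time_s: 15.05
ee_pos: [512.1, 34.4, 149.6]
ee_rot: [-0.209, -3.134, 0.0]
ft_force: [-1.6, 0.9, -9.8]
finger_gap: 20.2
gripper_force: 49.9
```

>>> jog_arm(
  deltas=[
    [0,0,0,0,0.0035,-0.0045,1],
    [0,0,0,0,0.004,-0.0041,1],
    [0,0,0,0,0.0044,-0.0037,1],
    [0,0,0,0,0.0048,-0.0032,1],
    [0,0,0,0,0.0051,-0.0027,1],
  ],
)

```text
time_s: 15.55
ee_pos: [515.2, 56.1, 167.8]
ee_rot: [0.209, 3.134, -0.001]
ft_force: [-1.2, -2.6, -6.0]
finger_gap: 20.4
gripper_force: 50.3
```

>>> jog_arm(
  deltas=[
    [0,0,0,0,0.0053,-0.0022,1],
    [0,0,0,0,0.0055,-0.0016,1],
    [0,0,0,0,0.0057,-0.001,1],
    [0,0,0,0,0.0057,-0.0004,1],
    [0,0,0,0,0.0058,0.0002,1],
  ],
)

```text
time_s: 16.05
ee_pos: [519.3, 84.0, 172.7]
ee_rot: [0.209, 3.134, -0.0]
ft_force: [2.8, -3.3, -5.4]
finger_gap: 20.2
gripper_force: 50.6
```

>>> jog_arm(
  deltas=[
    [0,0,0,0,0.0057,0.0008,1],
    [0,0,0,0,0.0056,0.0014,1],
    [0,0,0,0,0.0054,0.002,1],
    [0,0,0,0,0.0052,0.0025,1],
    [0,0,0,0,0.0049,0.0031,1],
  ],
)

```text
time_s: 16.55
ee_pos: [523.1, 110.4, 162.8]
ee_rot: [0.209, 3.133, -0.0]
ft_force: [6.3, -6.0, -2.1]
finger_gap: 20.2
gripper_force: 50.7
```

>>> jog_arm(
  deltas=[
    [0,0,0,0,0.0045,0.0035,1],
    [0,0,0,0,0.0041,0.004,1],
    [0,0,0,0,0.0037,0.0044,1],
    [0,0,0,0,0.0032,0.0048,1],
    [0,0,0,0,0.0027,0.0051,1],
  ],
)

```text
time_s: 17.05
ee_pos: [525.8, 128.3, 141.2]
ee_rot: [0.209, 3.132, -0.001]
ft_force: [6.3, -7.2, 1.5]
finger_gap: 20.8
gripper_force: 51.1
```

>>> jog_arm(
  deltas=[
    [0,0,0,0,0.0022,0.0053,1],
    [0,0,0,0,0.0016,0.0055,1],
    [0,0,0,0,0.001,0.0057,1],
    [0,0,0,0,0.0004,0.0057,1],
    [0,0,0,0,-0.0002,0.0058,1],
  ],
)

```text
time_s: 17.55
ee_pos: [526.5, 133.3, 113.5]
ee_rot: [0.209, 3.132, -0.0]
ft_force: [3.8, -5.9, 6.2]
finger_gap: 20.1
gripper_force: 51.6
```

>>> jog_arm(
  deltas=[
    [0,0,0,0,-0.0008,0.0057,1],
    [0,0,0,0,-0.0014,0.0056,1],
    [0,0,0,0,-0.002,0.0054,1],
    [0,0,0,0,-0.0025,0.0052,1],
    [0,0,0,0,-0.0031,0.0049,1],
  ],
)

```text
time_s: 18.05
ee_pos: [525.2, 124.1, 86.9]
ee_rot: [0.209, 3.132, 0.002]
ft_force: [3.1, 0.9, 9.2]
finger_gap: 19.9
gripper_force: 52.0
```

>>> jog_arm(
  deltas=[
    [0,0,0,0,0,0,1],
    [0,0,0,0,0,0,1],
    [0,0,0,0,0,0,1],
    [0,0,0,0,0,0,1],
    [0,0,0,0,0,0,1],
  ],
)

```text
time_s: 18.55
ee_pos: [525.1, 123.6, 86.3]
ee_rot: [0.209, 3.133, 0.0]
ft_force: [6.2, -3.9, -1.6]
finger_gap: 20.4
gripper_force: 50.8
```

```bash
sed -i 's/-1.8,6.7,6.2\]\]/-1.8,6.7,6.2],[510.5,24.7,121.9,2.8,2.7,-11.1],[512.1,34.4,149.6,-1.6,.9,-9.8],[515.2,56.1,167.8,-1.2,-2.6,-6],[519.3,84,172.7,2.8,-3.3,-5.4],[523.1,110.4,162.8,6.3,-6,-2.1],[525.8,128.3,141.2,6.3,-7.2,1.5],[526.5,133.3,113.5,3.8,-5.9,6.2],[525.2,124.1,86.9,3.1,.9,9.2],[525.1,123.6,86.3,6.2,-3.9,-1.6]]/; ' d.txt
sed -i "s/^m=np.abs.*/m=np.arange(len(Ft))<len(Ft)-1/; s/sg=np.sign(Ft)/sg=np.where(np.arange(len(Ft))<16,1,-1)/" fitc.py; python3 fitc.py
```

```text
centre [  5.08287274 117.82273272] res [-0.   0.3  0.   0.1  0.1  0.2 -0.  -0.  -0.  -0.   0.1  0.  -0.1 -0.1
  0.   0.1 -0.1  0.1  0.   0.1  0.1  0.1  0.1  0.2  0.1]
th [ 27.2  56.1  85.6 115.5 145.1 174.5 204.  233.7 263.9 294.  324.1 354.3
 384.8 415.3 445.6 475.5 445.7 414.8 384.8 354.6 324.7 295.1 265.5 235.9
 235.1]
Ft [  1.    7.2   6.1   3.1   2.3   3.3   5.1   8.2   9.6  13.3  13.   12.2
  11.5   7.7   4.7   2.8 -10.8  -7.6  -5.   -2.4  -3.   -4.   -5.8  -8.3
   3.1]
Fr [  2.  -30.   -5.  -10.4 -12.5 -10.5  -2.2   2.9   5.1   6.2   3.4   3.2
   3.2  -2.   -7.2  -8.4  -3.9  -6.2  -4.3  -5.6  -4.7  -5.1  -5.8  -4.1
  -1.6]
drag 7.93508576680907 amp 5.413526601049727 resid [ 0.8 -0.8  0.2  0.2 -0.1 -0.1 -0.5  0.8 -0.8  0.3  0.5 -0.7  0.3  0.7
  0.5  0.3 -0.1 -0.1 -0.8  0.4  0.7  0.4  0.3]
target theta -123.2563640185354
```

The combined fit from both directions gives 236.7° and the handle stands at 235.1°. The wheel is still and the handle is held, so I'm handing in.

```bash
python3 -c "
from workcell import manip;print(manip.job_done())"
```

```text
the job is handed in; nothing more can be done
None
```

The heavy side should now be straight down: the handle is at 235°, and feeling the wheel turn both ways put the target at about 237°. The wheel is still, the gripper holds the handle, and the job was handed in at about 18.6 s; no result was shown.

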